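Sort the loose fitting-up hardware on the welding bench

ROBOT

A 7-joint arm with a two-finger parallel gripper is mounted at the origin on the work surface. World frame = base frame: x ahead of the robot, y to its left, z up, the work surface at z = 0. Lengths are in mm, angles in rad, forces in N, time in s.
With the tool pointing down it reaches from about 425 to 875 mm from the base axis. Payload 8.4 kg.
Tool frame: the origin (TCP) lies midway between the tips of the shut fingers; the grasp point (between the pads) lies 19 mm behind it (grasp_offset is the distance from the TCP to the grasp point, in mm); z points along the fingers, y is the line along which they close (so a half turn about z gives the same grasp; the last joint's range is limited). The gripper opens to 85 mm and grips with 20 to 120 N. Pads are 22 mm wide; open, the fingers measure 114 mm over their backs; the gripper's body (76 mm by 85 mm) begins 54 mm behind the grasp point. The pads swing forward as they close: fully open they stand 13 mm farther back than shut.
Start: joints at [-1.439, 0.333, 0.04, 1.465, -0.013, 1.343, -0.059], TCP at [148.695, 632.735, 231.308] pointing down, gripper open.
Joint ranges: [-2.58, 2.58], [-0.38, 2.09], [-1.3, 1.39], [0.25, 2.4], [-1.5, 4.64], [0.08, 2.09], [-2.65, 2.65]. Speed limits (rad/s): [2.22, 2.22, 2.79, 2.79, 3.14, 3.14, 3.14].

INTERFACE

Orientations are given as [roll, pitch, yaw] about the fixed x, y, z axes, in that order (R = Rz(yaw) Ry(pitch) Rx(roll)).
In Python, from plant import state, read_camera, finish_job, grasp_offset gives the robot as it stands.
- The arm moves only by the tool apply_moves, never from a script. Its argument "moves" is a list of rows, each a list of 3 entries, a list of its own where there are three numbers: the opening, from -1 (shut) to 1 (fully open), then the shift along the tool's x, y, z as a fraction of full scale, then the turn, a rotation vector about the tool's x, y, z as a fraction of full scale. A call has 1 to 5 rows; each row is the pose to reach, as a shift and turn from the pose commanded when the call began, along the tool's axes at that moment; what a row does not reach only later rows make up. Full scale, the value 1, is 1000 mm for a shift and 2 rad for a turn. A row lasts 1/8 s, in which the tool goes at most 62.5 mm and 10.7 degrees, less where a joint would pass 70% of its speed; a pose out of reach is approached as far as the arm can. A call with a number of a shift or a turn outside -1 to 1 is refused whole. A call with a gripper value outside its range is refused whole. The fingers move at their own pace and stop on an object; "grip_force" is the grip in N (left out, the last holds). Time passes only in rows, so rows that repeat a pose let the fingers close. It gives the time, the measured TCP pose, the force, the opening and the grip force at its end, in the units of the state.
- state(): the state, without advancing time (a new reading comes with each control period).
- read_camera(name): name is "side" or "top" or "wrist"; returns a dict with "pixels" (400x640x3 uint8, blue, green, red), "range_z" (400x640 float32, mm along the optical axis (not along the pixel's ray), 0 where there is no reading), "fx", "fy", "cx", "cy" (pixels), "eye" and "rotation" of the camera in the world. Camera axes: x right, y up, looking along -z (the intrinsics and any distortion apply to the point x, -y, -z); pixel columns grow to the right and rows downward; lengths in mm; the calibration is good to about 2 mm. The wrist camera is an equidistant fisheye: a pixel r from the principal point sees the ray r / f radians off the axis. A picture is of the moment at which its call begins.
- finish_job(): hands the job in; it is judged then, once.
The state is a dict: "clock": time; "joint_positions": joint angles; "qd": joint speeds; "effort": joint torques, N m; "tool_pos": TCP position; "tcp_rot": TCP orientation; "contact_force": force on the tool from outside, world axes, zero at the start; "wrist_torque": the same for the moment, N m; "finger_gap": opening from 0.0 (shut) to 1.0 (fully open); "grip_force": force on a finger pad.
Only numpy, scipy, OpenCV 4.12 (cv2) and the standard library are available. Lean on these libraries where they do the work, as an engineer would, in place of code of your own. Each camera call takes 0.05 s, during which the arm holds its last target. There are 200 camera calls.

TASK

Clear up after the fitting job: put both steel wedges in the rectangular metal tray, both hexagon nuts in the round metal pan, and the steel angle cleat in the plywood box. Each piece must end lying flat on the floor of its tray, the same way up as it lies now, none on top of another; set the pieces down, do not drop or toss them. Do not shift the tape measure or the magnet that lie among them.

Things in the scene. Friction and masses are not known exactly. Their poses are not given: they have to be found in the camera images.
- long_wedge: The longer wedge: bare steel fitting-up wedge, 95 mm long, 26 mm wide with upright parallel sides, lying flat on the bench; its height slopes evenly from 24 mm at the thick end (own -x) to 8 mm at the thin end (own +x). Origin: centre of the underside; x along the length, z up. About 300 g. Best gripped across its 26 mm width, at or slightly to the thick side of the middle.
- short_wedge: The shorter wedge: bare steel fitting-up wedge, 70 mm long, 26 mm wide with upright parallel sides, lying flat on the bench; its height slopes evenly from 24 mm at the thick end (own -x) to 8 mm at the thin end (own +x). Origin: centre of the underside; x along the length, z up. About 220 g. Best gripped across its 26 mm width, at or slightly to the thick side of the middle.
- large_nut: The larger nut: bare steel hexagon nut, 46 mm across flats (53 mm across corners), 24 mm high, open bore 29 mm, lying flat. Origin: centre of the underside; z up along the bore; flats face own +x and -x and every 60 degrees from there. About 220 g.
- small_nut: The smaller nut: bare steel hexagon nut, 36 mm across flats (42 mm across corners), 19 mm high, open bore 22 mm, lying flat. Origin: centre of the underside; z up along the bore; flats face own +x and -x and every 60 degrees from there. About 110 g.
- angle_cleat: Short piece of bare steel angle (L section), 50 mm (own x) by 44 mm (own y) in plan and 50 mm high, both legs 8 mm thick. It sits on one leg; the other leg stands upright along the edge at own -x (the leg's mid-plane is at x = -21 mm, from z = 8 to 50 mm, 44 mm wide along y). Origin: centre of the underside of the 50 x 44 mm outline, z up. About 250 g. Easily pinched across the 8 mm upright leg.
- steel_tray: Rectangular bare-metal tray for the wedges, fixed to the bench: outside 170 mm (own x) by 150 mm (own y), rim 25 mm above the bench, walls and floor 5 mm thick (inside 160 x 140 mm, inner floor 5 mm above the bench). Origin: centre of the underside; z up.
- round_pan: Round bare-metal pan for the nuts, fixed to the bench: outside diameter 156 mm at the foot and 160 mm at the rim, rim 24 mm above the bench, wall 4 mm, inner floor 5 mm above the bench and about 148 mm across. Origin: centre of the underside; z up.
- wood_box: Square plywood box for the angle cleat, fixed to the bench: outside 130 x 130 mm, rim 35 mm above the bench, walls and floor 8 mm thick (inside 114 x 114 mm, inner floor 8 mm above the bench). Origin: centre of the underside; z up.
- tape: Bystander to leave alone: small black pocket tape measure with a yellow disc on top, 40 x 36 mm, 26 mm high, loose. Origin: centre of the underside.
- magnet: Bystander to leave alone: red round holding magnet, 42 mm diameter and 16 mm high with a 14 mm dark stud on top to 32 mm, loose. Origin: centre of the underside.
There are look-alikes about, which are no part of the job. What is shaped like the short_wedge but purple is not meant.

How it is judged:
By the outcome, as a careful person would: the job done as asked, in the order asked, and still so for the second after the job is handed in, with the robot touching nothing.
It also fails if it takes over 122 s, if anything falls off the work surface, if the arm or the gripper's body presses on something with over 40 N, if the wrist force passes 120 N, or if a joint passes its speed limit or range.

## Working session

There is one attempt and no reset: what is moved stays moved. The work goes in short steps, Python scripts to look and compute and a tool call to move; the robot and the scene stay as the last step left them, time stands still between calls to the robot, and variables do not carry over. Pictures are saved under pics/ and viewed, at most 14 in all, crops included, and the job is handed in when it is done.

Besides the shell and the picture viewer there is one more tool, called after "Request:" as name(argument=value, ...) on one line, values as JSON. apply_moves: Moves the arm, as the interface text tells. Its arguments: {"type":"object","properties":{"moves":{"type":"array"},"grip_force":{"type":"number"}},"required":["moves"]}

```bash
ls; mkdir -p pics; python3 - <<'E'
from plant import *
import cv2
print(state(), grasp_offset)
for n in("top","side","wrist"):
    c=read_camera(n); cv2.imwrite(f"pics/{n}0.png",c["pixels"])
    import numpy as np; np.save(f"pics/{n}0.npy",c,allow_pickle=True)
    print(n,{k:v for k,v in c.items() if k not in("pixels","range_z")}, (c["range_z"]>0).mean())
E
```

```text
pics
{'clock': 0.0, 'joint_positions': array([-1.43921559,  0.33395207,  0.03988361,  1.46624269, -0.01341928,
        1.34332146, -0.05846827]), 'qd': array([ 0.00098525, -0.00011418, -0.00020926,  0.00074013,  0.00087557,
        0.00027597,  0.00094569]), 'effort': array([ 9.13322469e-05, -6.58545399e+01,  1.36551093e+00, -4.05568779e+01,
        1.67522411e-02,  1.22434119e-02,  1.02224226e-05]), 'tool_pos': array([148.60295724, 632.32128352, 230.40878293]), 'tcp_rot': array([-3.13993821e+00,  9.82382680e-05,  2.91081324e+00]), 'contact_force': array([-0.03092922, -0.38302795, -0.98560747]), 'wrist_torque': array([ 0.03682322, -0.00036994,  0.02123168]), 'grip_force': 0.0, 'finger_gap': 1.0019650554391746} 18.700000000000003
top {'fx': 407.39651500743656, 'fy': 407.39651500743656, 'cx': 312.0380819872479, 'cy': 203.17105826430202, 'eye': array([281.96863533,  11.32411696, 989.19432857]), 'rotation': array([ 2.07006300e-01, -5.73163291e-04, -1.74914851e+00])} 0.9960859375
side {'fx': 455.09267625006316, 'fy': 455.09267625006316, 'cx': 316.22738758665724, 'cy': 205.6058421237858, 'eye': array([ 277.31915253, -825.26717004,  693.18876658]), 'rotation': array([ 9.32977225e-01, -5.66998323e-04, -2.27167341e-01])} 0.9959453125
wrist {'fx': 309.70691628693146, 'fy': 309.70691628693146, 'cx': 318.259101105861, 'cy': 202.06430337452352, 'eye': array([ 68.3636301 , 651.04961257, 372.35550207]), 'rotation': array([-3.22759628e-01,  9.57411824e-04,  1.34036865e+00])} 0.99606640625
```

View pics/top0.png

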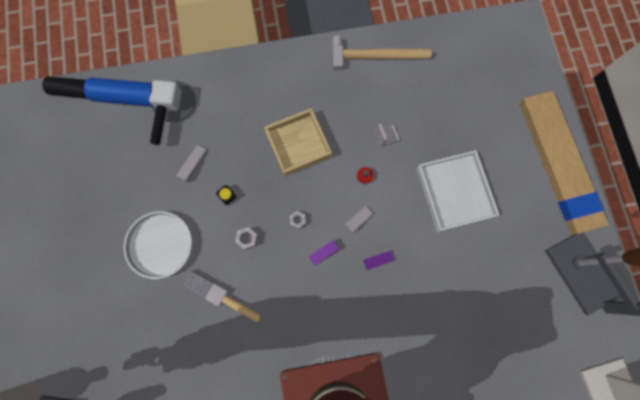

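View pics/side0.png

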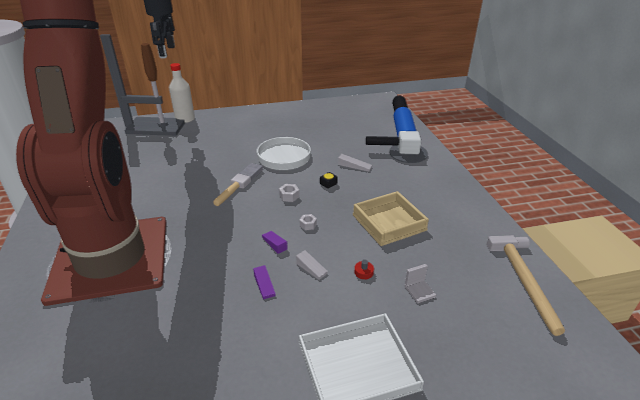

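```bash
cat > h.py <<'E'
import numpy as np, cv2
from scipy.spatial.transform import Rotation as R
def rot(rpy): return R.from_euler('xyz',rpy).as_matrix()
def dirs(c,uv,fish):
    uv=np.atleast_2d(np.asarray(uv,float)); x=(uv[:,0]-c["cx"])/c["fx"]; y=(uv[:,1]-c["cy"])/c["fy"]
    if fish:
        r=np.hypot(x,y)+1e-9; s=np.tan(r)/r; x,y=x*s,y*s
    return np.stack([x,-y,-np.ones_like(x)],1)@rot(c["rotation"]).T   # unit depth along the axis
def plane(c,uv,z,fish=False):
    d=dirs(c,uv,fish); return c["eye"]+d*((z-c["eye"][2])/d[:,2])[:,None]
def deep(c,fish=False):
    v,u=np.mgrid[:400,:640]; d=dirs(c,np.stack([u.ravel(),v.ravel()],1),fish)
    return (c["eye"]+d*c["range_z"].reshape(-1,1)).reshape(400,640,3)
def load(n): return np.load(f"pics/{n}.npy",allow_pickle=True).item()
E
python3 - <<'E'
from h import *
for n in("top0","side0"):
    c=load(n); P=deep(c); px=c["pixels"]
    z=P[...,2]; b=(z<3)&(z>-30); print(n,"bench z",np.median(z[b]),np.percentile(z[b],[5,95]))
    X,Y=P[...,0],P[...,1]
    m=((z>5)&(z<60)&(X>250)&(X<850)&(abs(Y)<550)).astype(np.uint8)
    k,L,S,C=cv2.connectedComponentsWithStats(m,connectivity=4)
    for i in range(1,k):
        if S[i,4]<25: continue
        q=P[L==i]; t=q[q[:,2]>np.percentile(q[:,2],40)]
        (cx,cy),(w,h),a=cv2.minAreaRect(q[:,:2].astype(np.float32))
        print(np.round(C[i]),S[i,4],"c",round(cx),round(cy),"wh",round(w),round(h),"a",round(a),"z",np.round(np.percentile(q[:,2],[10,50,90,98])),px[L==i].mean(0).round())
E
```

```text
top0 bench z 0.061616537660768245 [-2.98397902  2.50520421]
[399.  54.] 637 c 841 -306 wh 203 25 a 81 z [13. 22. 26. 28.] [ 95. 127. 148.]
[338.  64.] 121 c 839 -159 wh 26 23 a 80 z [10. 24. 28. 30.] [125. 121. 124.]
[155. 107.] 2024 c 830 344 wh 233 180 a 45 z [ 8. 43. 57. 60.] [87. 66. 55.]
[298. 142.] 2735 c 643 -19 wh 131 130 a 13 z [ 7. 10. 35. 37.] [103. 138. 154.]
[387. 135.] 346 c 629 -246 wh 53 51 a 8 z [ 6. 10. 50. 52.] [121. 117. 120.]
[191. 164.] 442 c 639 252 wh 29 96 a 54 z [ 9. 16. 23. 25.] [131. 127. 130.]
[457. 189.] 1242 c 451 -383 wh 170 152 a 4 z [ 6. 19. 26. 27.] [157. 156. 153.]
[445. 169.] 30 c 512 -369 wh 28 14 a 68 z [5. 6. 8. 9.] [182. 181. 178.]
[365. 175.] 228 c 531 -168 wh 40 41 a 75 z [13. 16. 31. 34.] [ 45.  46. 120.]
[226. 195.] 257 c 540 177 wh 39 36 a 30 z [20. 26. 29. 30.] [ 44.  93. 102.]
[359. 219.] 308 c 425 -131 wh 26 70 a 32 z [ 9. 16. 23. 25.] [137. 132. 136.]
[158. 245.] 2599 c 448 353 wh 160 157 a 79 z [ 5.  7. 24. 26.] [168. 167. 164.]
[298. 220.] 144 c 449 17 wh 36 39 a 26 z [11. 19. 21. 23.] [138. 134. 137.]
[246. 238.] 243 c 426 144 wh 5
[... 2051 characters left out ...]
6 11 a 72 z [5. 6. 7. 8.] [207. 204. 200.]
[341. 359.] 65 c 426 -370 wh 17 22 a 78 z [5. 6. 7. 8.] [207. 204. 200.]
[350. 373.] 176 c 438 -401 wh 69 28 a 55 z [5. 6. 7. 7.] [207. 203. 200.]
[364. 372.] 120 c 453 -401 wh 38 43 a 25 z [5. 6. 7. 8.] [205. 202. 198.]
[385. 371.] 49 c 495 -410 wh 11 29 a 83 z [5. 6. 7. 8.] [202. 199. 195.]
[400. 375.] 43 c 514 -421 wh 15 19 a 50 z [5. 6. 7. 7.] [199. 196. 193.]
[340. 376.] 27 c 417 -401 wh 10 12 a 61 z [5. 6. 7. 7.] [208. 204. 201.]
[392. 384.] 25 c 498 -432 wh 14 9 a 18 z [5. 6. 7. 7.] [203. 200. 196.]
[361. 389.] 33 c 443 -431 wh 11 18 a 55 z [5. 6. 7. 8.] [206. 202. 198.]
[347. 395.] 44 c 418 -437 wh 12 18 a 10 z [5. 6. 7. 8.] [209. 205. 202.]
```

```bash
cat > plan.py <<'E'
from h import *
def obj(n,fish,c0,r,zmin=5,zmax=60):
    """points of the blob near c0 in a saved view"""
    P=deep(load(n),fish); q=P[(np.hypot(P[...,0]-c0[0],P[...,1]-c0[1])<r)&(P[...,2]>zmin)&(P[...,2]<zmax)]
    return q
def wedge(q):
    (c,s,a)=cv2.minAreaRect(q[:,:2].astype(np.float32))
    g=np.linalg.lstsq(np.c_[q[:,:2]-c,np.ones(len(q))],q[:,2],rcond=None)[0]
    a=np.deg2rad(a+(90 if s[1]>s[0] else 0)); d=np.array([np.cos(a),np.sin(a)])
    if d@g[:2]>0: d=-d
    return np.round(c,1),np.round(s,1),"thin-end dir deg",round(np.rad2deg(np.arctan2(d[1],d[0])),1),"slope",round(np.hypot(*g[:2]),3)
E
python3 - <<'E'
from plan import *
for n in("top0","side0"):
    print(n); 
    for c in((639,251),(426,-132)): print(wedge(obj(n,0,c,58)))
    for c,r in(((451,-384),120),((644,-20),98),((448,352),95)):
        q=obj(n,0,c,r,zmin=15 if r!=95 else 15); print(cv2.minAreaRect(q[:,:2].astype(np.float32)),cv2.minEnclosingCircle(q[:,:2].astype(np.float32)),"rim",np.percentile(q[:,2],[50,90]))
        f=obj(n,0,c,40,zmin=-5); print(" floor",np.median(f[:,2]))
    q=obj(n,0,(628,-247),45); 
    up=q[q[:,2]>30]; lo=q[q[:,2]<12]
    print("cleat",cv2.minAreaRect(q[:,:2].astype(np.float32)),"up",cv2.minAreaRect(up[:,:2].astype(np.float32)),"low",lo.mean(0))
E
```

```text
top0
(array([640. , 241.9]), array([ 89.5, 102.1]), 'thin-end dir deg', np.float64(-11.3), 'slope', np.float64(0.17))
(array([ 424.8, -130.7]), array([26. , 70.2]), 'thin-end dir deg', np.float64(-57.9), 'slope', np.float64(0.2))
((451.30267333984375, -382.7023620605469), (170.44700622558594, 151.88250732421875), 4.2505388259887695) ((450.3326110839844, -381.553955078125), 111.895263671875) rim [23.4084687  26.01912026]
 floor 4.641056075336451
((643.06005859375, -18.994606018066406), (131.18887329101562, 130.51377868652344), 12.849165916442871) ((641.8402099609375, -18.083866119384766), 89.13896179199219) rim [33.50538643 36.47010151]
 floor 8.448980214160088
((448.03314208984375, 353.2619934082031), (159.76234436035156, 156.85818481445312), 79.26598358154297) ((447.84625244140625, 353.1075439453125), 80.22189331054688) rim [23.5390539  26.40050305]
 floor 5.727219658616093
cleat ((619.6783447265625, -246.50335693359375), (68.16568756103516, 52.685699462890625), 3.661188840866089) up ((621.7228393554688, -225.8363494873047), (45.07230758666992, 8.98885440826416), 8.079833030700684) 
[... 482 characters left out ...]
.068074229041713
((645.060302734375, -21.23914337158203), (132.27182006835938, 133.73277282714844), 12.79322624206543) ((644.7296752929688, -22.25379753112793), 90.89643859863281) rim [29.18439021 35.23328275]
 floor 8.055410554296543
((450.0706787109375, 350.51361083984375), (165.09683227539062, 157.43038940429688), 76.2498779296875) ((449.52734375, 351.47650146484375), 84.81304931640625) rim [20.86783094 24.23307822]
 floor 4.679725059242742
cleat ((626.7041625976562, -248.83657836914062), (45.20555114746094, 50.963478088378906), 10.109858512878418) up ((623.0625, -228.8831329345703), (44.94107437133789, 9.865374565124512), 9.565768241882324) low [ 626.43515134 -252.25034949    8.08506414]
```

Request:
apply_moves(moves=[[1, [0, 0, 0], [0, 0, 0]], [1, [0, 0.03, 0], [0, 0, 0]]])

```text
clock: 0.4
tool_pos: [155.5, 661.5, 232.0]
tcp_rot: [3.141, -0.0, 2.911]
contact_force: [0.7, -0.2, 1.1]
finger_gap: 1.007
grip_force: 0.0
```

```bash
cat > go.py <<'E'
from h import *
import sys
from plant import state
# usage: go.py x y z yawdeg  -> shift and turn in move units
def go(x,y,z,yaw,s=None):
    s=s or state(); Rm=rot(s["tcp_rot"]); d=Rm.T@(np.array([x,y,z])-s["tool_pos"])
    T=rot([np.pi,0,np.deg2rad(yaw)]); t=R.from_matrix(Rm.T@T).as_rotvec()
    print("at",np.round(s["tool_pos"],1),"yaw",round(np.rad2deg(s["tcp_rot"][2]),1),"shift",np.round(d/1000,4),"turn",np.round(t/2,4),"rows",round(max(np.linalg.norm(d)/62.5,np.linalg.norm(t)/np.deg2rad(10.7)),1))
if __name__=="__main__": go(*map(float,sys.argv[1:]))
E
python3 go.py 633 256 150 143
```

```text
at [155.5 661.5 232. ] yaw 166.8 shift [-0.5576 -0.2855  0.0819] turn [ 1.000e-04 -1.000e-04  2.075e-01] rows 10.1
```

Request:
apply_moves(moves=[[1, [-0.054, -0.0277, 0.008], [0, 0, 0]], [1, [-0.108, -0.0553, 0.016], [0, 0, 0]], [1, [-0.162, -0.083, 0.024], [0, 0, 0]], [1, [-0.216, -0.1106, 0.032], [0, 0, 0]], [1, [-0.27, -0.138, 0.04], [0, 0, 0]]])

```text
clock: 1.02
tool_pos: [388.1, 464.4, 191.2]
tcp_rot: [3.141, 0.0, 2.911]
contact_force: [0.6, 0.7, -0.4]
finger_gap: 1.005
grip_force: 0.0
```

Request:
apply_moves(moves=[[1, [-0.054, -0.0277, 0.008], [0, 0, 0.04]], [1, [-0.108, -0.0553, 0.016], [0, 0, 0.08]], [1, [-0.162, -0.083, 0.024], [0, 0, 0.12]], [1, [-0.216, -0.1106, 0.032], [0, 0, 0.16]], [1, [-0.27, -0.138, 0.04], [0, 0, 0.207]]])

```text
clock: 1.65
tool_pos: [619.4, 268.5, 151.2]
tcp_rot: [3.141, 0.0, 2.494]
contact_force: [0.9, 0.2, -0.2]
finger_gap: 1.002
grip_force: 0.0
```

```bash
cat > look.py <<'E'
from plan import *
from plant import read_camera,state
import sys
def look(name,tag):
    c=read_camera(name); np.save(f"pics/{tag}.npy",c,allow_pickle=True); cv2.imwrite(f"pics/{tag}.png",c["pixels"]); return c
def blobs(tag,fish,lo=5,hi=60,minpx=150):
    P=deep(load(tag),fish); z=P[...,2]; b=abs(z)<4; print("bench",round(float(np.median(z[b])),2) if b.any() else None)
    m=((z>lo)&(z<hi)).astype(np.uint8); k,L,S,C=cv2.connectedComponentsWithStats(m,connectivity=4)
    for i in range(1,k):
        if S[i,4]<minpx: continue
        q=P[L==i]; 
        c,s,a=cv2.minAreaRect(q[:,:2].astype(np.float32))
        print("px",np.round(C[i]),S[i,4],"c",np.round(c,1),"wh",np.round(s,1),"a",round(a,1),"z",np.round(np.percentile(q[:,2],[10,50,98]),1),"col",load(tag)["pixels"][L==i].mean(0).round(), wedge(q)[3] )
if __name__=="__main__":
    look(sys.argv[1],sys.argv[2]); blobs(sys.argv[2],sys.argv[1]=="wrist")
E
python3 look.py wrist w1; python3 go.py 633 256 60 143
```

```text
bench -0.75
px [80.  7.] 901 c [288.  194.1] wh [145.4  21.5] a 44.2 z [ 9.5 16.5 20.2] col [122. 147. 161.] 44.2
px [266.  42.] 1710 c [479.  325.8] wh [158.7  78.6] a 49.9 z [ 8.  22.5 24.5] col [218. 219. 212.] -130.1
px [112. 121.] 1482 c [427.  144.6] wh [47.6 52.5] a 9.8 z [ 8.9 22.2 24.4] col [169. 166. 165.] 99.8
px [ 26. 178.] 807 c [361.1 -32.4] wh [29.7 72.7] a 23.6 z [ 7.4 13.4 22.5] col [156.  75. 120.] 113.6
px [197. 184.] 1598 c [541.3 177.9] wh [41.2 36.1] a 31.5 z [13.8 24.8 27.3] col [ 83. 123. 128.] 31.5
px [317. 211.] 2454 c [638.5 251.6] wh [26.3 95.4] a 53.6 z [ 9.1 15.9 23.1] col [192. 188. 187.] -36.4
px [ 72. 206.] 634 c [449.9  15.7] wh [42.5 36.9] a 55.9 z [ 7.6 16.6 19.2] col [167. 163. 163.] 55.9
px [521. 259.] 7548 c [824.9 428.7] wh [336.6 101.1] a 54.1 z [27.3 46.4 59.2] col [118.  77.  57.] -125.9
px [ 30. 245.] 534 c [ 425.8 -131. ] wh [29.1 71.2] a 32.7 z [ 7.1 13.6 22.4] col [158. 154. 154.] -57.3
px [140. 298.] 1597 c [610.3 -25.8] wh [ 62.3 131.4] a 12.7 z [ 7.  24.  34.7] col [118. 152. 165.] 102.7
px [ 21. 324.] 1034 c [ 465.2 -380.7] wh [145.2 155.5] a 4.6 z [ 7.1 15.6 24.3] col [153. 153. 147.] -85.4
px [395. 315.] 1463 c [799.2 245.6] wh [ 40.  101.9] a 70.2 z [6.4 7.2 9.3] col [88. 85. 80.] -19.8
px [ 65. 311.] 381 c [ 531.8 -166.8] wh [37.4 41.1] a 84.7 z [ 8.5 14.8 31.4] col [ 66.  68. 134.] 174.7
px [ 22. 377.] 894 c [ 556.3 -644.5] wh [194.7 111.9] a 16.9 z [ 8.7 25.4 30.1] col [105. 144. 170.] 16.9
px [ 84. 363.] 332 c [ 614.  -226.6] wh [28.3 11.1] a 13.5 z [10.2 30.2 49.3] col [106. 104. 104.] 13.5
px [174. 369.] 548 c [700.5 -43.9] wh [31.3 57.7] a 8.7 z [ 6.8 20.9 34.4] col [107. 141. 154.] 98.7
at [624.8 259.2 149.9] yaw 142.1 shift [-0.0079  0.0027  0.09  ] turn [-0.0013  0.0027 -0.0076] rows 1.4
```

Request:
apply_moves(moves=[[1, [-0.008, 0.003, 0.05], [0, 0, -0.004]], [1, [-0.008, 0.003, 0.09], [0, 0, -0.004]], [1, [-0.008, 0.003, 0.09], [0, 0, -0.004]]])

```text
clock: 2.08
tool_pos: [623.9, 266.4, 57.9]
tcp_rot: [-3.136, -0.003, 2.505]
contact_force: [-0.1, 0.8, -0.1]
finger_gap: 1.001
grip_force: 0.0
```

```bash
python3 go.py 633 255.8 3 143.6
```

```text
at [623.9 266.4  57.9] yaw 143.5 shift [-0.0138 -0.0028  0.0549] turn [-0.003  -0.0014 -0.0007] rows 0.9
```

Request:
apply_moves(moves=[[1, [-0.014, -0.003, 0.025], [0, 0, 0]], [1, [-0.014, -0.003, 0.035], [0, 0, 0]], [1, [-0.014, -0.003, 0.035], [0, 0, 0]]])

```text
clock: 2.45
tool_pos: [635.5, 256.4, 26.0]
tcp_rot: [-3.141, -0.0, 2.504]
contact_force: [0.0, 0.1, -0.5]
finger_gap: 0.998
grip_force: 0.0
```

```bash
python3 go.py 633 255.8 3 143.6
```

```text
at [635.5 256.4  26. ] yaw 143.5 shift [ 0.0016 -0.0019  0.023 ] turn [-0.0004 -0.0002 -0.0009] rows 0.4
```

Request:
apply_moves(moves=[[1, [0.001, -0.002, 0.015], [0, 0, 0]], [1, [0.001, -0.002, 0.023], [0, 0, 0]], [1, [0.001, -0.002, 0.023], [0, 0, 0]], [-1, [0.001, -0.002, 0.023], [0, 0, 0]], [-1, [0.001, -0.002, 0.023], [0, 0, 0]]], grip_force=60)

```text
clock: 3.08
tool_pos: [634.1, 255.7, 3.8]
tcp_rot: [3.141, 0.0, 2.505]
contact_force: [0.4, 0.4, -0.1]
finger_gap: 0.606
grip_force: 0.0
```

Request:
apply_moves(moves=[[-1, [0, 0, 0], [0, 0, 0]], [-1, [0, 0, 0], [0, 0, 0]], [-1, [0, 0, 0], [0, 0, 0]], [-1, [0, 0, 0], [0, 0, 0]]])

```text
clock: 3.58
tool_pos: [634.1, 255.7, 3.8]
tcp_rot: [3.141, 0.0, 2.505]
contact_force: [-0.9, -0.5, 5.0]
finger_gap: 0.289
grip_force: 60.2
```

Request:
apply_moves(moves=[[-1, [0, 0, -0.02], [0, 0, 0]], [-1, [0, 0, -0.06], [0, 0, 0]], [-1, [0, 0, -0.1], [0, 0, 0]], [-1, [0, 0, -0.1], [0, 0, 0]]])

```text
clock: 4.08
tool_pos: [635.9, 256.1, 108.0]
tcp_rot: [3.136, 0.003, 2.504]
contact_force: [-0.3, 0.8, -2.8]
finger_gap: 0.287
grip_force: 59.5
```

```bash
python3 go.py 486.5 -375 103 94.2
```

```text
at [635.9 256.1 108. ] yaw 143.5 shift [-0.2553 -0.5962  0.0023] turn [3.300e-03 2.000e-04 4.302e-01] rows 10.4
```

Request:
apply_moves(moves=[[-1, [-0.01, -0.025, 0], [0, 0, 0]], [-1, [-0.03, -0.07, 0], [0, 0, 0]], [-1, [-0.05, -0.115, 0], [0, 0, 0]], [-1, [-0.07, -0.16, 0], [0, 0, 0]], [-1, [-0.09, -0.206, 0], [0, 0, 0]]])

```text
clock: 4.7
tool_pos: [582.3, 34.9, 102.7]
tcp_rot: [-3.141, -0.001, 2.505]
contact_force: [1.5, 0.5, -2.5]
finger_gap: 0.286
grip_force: 59.5
```

Request:
apply_moves(moves=[[-1, [-0.02, -0.046, 0], [0, 0, 0]], [-1, [-0.04, -0.092, 0], [0, 0, 0]], [-1, [-0.06, -0.138, 0], [0, 0, 0]], [-1, [-0.08, -0.184, 0], [0, 0, 0]], [-1, [-0.1, -0.23, 0], [0, 0, 0]]])

```text
clock: 5.32
tool_pos: [526.0, -209.2, 102.8]
tcp_rot: [-3.141, -0.001, 2.505]
contact_force: [1.2, -0.0, -2.8]
finger_gap: 0.287
grip_force: 59.5
```

Request:
apply_moves(moves=[[-1, [-0.02, -0.05, 0], [0, 0, 0.09]], [-1, [-0.04, -0.09, 0], [0, 0, 0.18]], [-1, [-0.055, -0.13, 0], [0, 0, 0.27]], [-1, [-0.0626, -0.152, 0], [0, 0, 0.36]], [-1, [-0.0666, -0.159, 0], [0, 0, 0.43]]])

```text
clock: 5.95
tool_pos: [484.3, -377.0, 102.7]
tcp_rot: [-3.14, -0.0, 1.637]
contact_force: [1.0, -0.0, -2.5]
finger_gap: 0.289
grip_force: 59.5
```

Request:
apply_moves(moves=[[-1, [0, 0, 0], [0, 0, 0]], [-1, [0, 0, 0], [0, 0, 0]]])

```text
clock: 6.2
tool_pos: [486.3, -374.4, 102.9]
tcp_rot: [-3.141, -0.001, 1.649]
contact_force: [0.0, -0.1, -2.1]
finger_gap: 0.283
grip_force: 59.5
```

```bash
python3 look.py wrist w2; python3 go.py 486.5 -375 9.5 94.2
```

```text
bench -0.73
px [500.  68.] 3164 c [ 625.3 -248. ] wh [45.6 50.8] a 9.9 z [ 6.5  7.7 50. ] col [125. 122. 122.] -80.1
px [635.  52.] 238 c [ 836.9 -160.3] wh [25.4 38.3] a 11.9 z [ 6.7 12.  21.1] col [85. 84. 83.] -78.1
px [620. 188.] 2393 c [ 841.8 -301.3] wh [214.4  23.7] a 80.4 z [ 8.3 17.9 25.4] col [ 96. 129. 148.] 80.4
px [261. 192.] 6315 c [ 451.6 -383.8] wh [170.9 151.2] a 4.5 z [ 9.1 22.8 25.2] col [170. 170. 164.] -175.5
px [ 10. 316.] 695 c [ -48.6 -613. ] wh [101.1 101.6] a 6.1 z [ 7.8 11.  30.4] col [137. 144. 143.] -83.9
px [ 90. 355.] 2679 c [ 196.8 -635.4] wh [191.6 102.2] a 17.8 z [11.4 13.1 56.2] col [75. 72. 69.] 17.8
at [ 486.4 -374.4  103. ] yaw 94.4 shift [-0.0006  0.      0.0935] turn [-0.0002 -0.0004  0.0022] rows 1.5
```

View pics/w2.png

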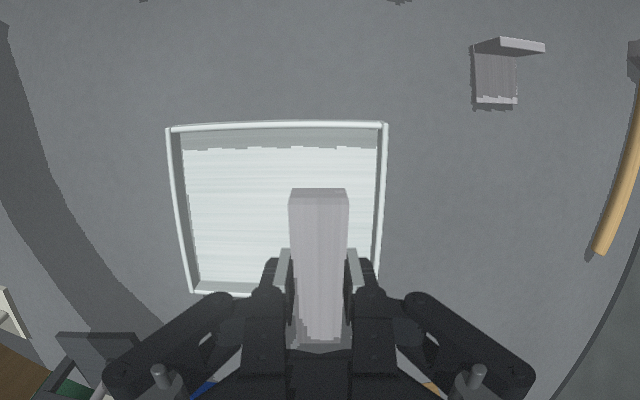

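Request:
apply_moves(moves=[[-1, [-0.001, 0, 0.04], [0, 0, 0.002]], [-1, [-0.001, 0, 0.075], [0, 0, 0.002]], [-1, [-0.001, 0, 0.09], [0, 0, 0.002]], [-1, [-0.001, 0, 0.092], [0, 0, 0.002]], [-1, [-0.001, 0, 0.092], [0, 0, 0.002]]])

```text
clock: 6.88
tool_pos: [487.0, -376.9, 12.5]
tcp_rot: [3.14, 0.001, 1.641]
contact_force: [-0.4, -0.3, -1.5]
finger_gap: 0.286
grip_force: 59.4
```

Request:
apply_moves(moves=[[-1, [0, 0, 0.002], [0, 0, 0]], [-1, [0, 0, 0.002], [0, 0, 0]]])

```text
clock: 7.12
tool_pos: [486.7, -376.5, 9.9]
tcp_rot: [3.141, 0.0, 1.641]
contact_force: [-0.0, 0.1, -1.7]
finger_gap: 0.284
grip_force: 59.4
```

Request:
apply_moves(moves=[[-1, [0, 0, 0.001], [0, 0, 0]], [-1, [0, 0, 0.001], [0, 0, 0]]])

```text
clock: 7.38
tool_pos: [486.6, -376.6, 8.8]
tcp_rot: [3.141, 0.0, 1.641]
contact_force: [-0.6, 0.5, 3.2]
finger_gap: 0.287
grip_force: 60.1
```

Request:
apply_moves(moves=[[-0.1, [0, 0, 0], [0, 0, 0]], [-0.1, [0, 0, 0], [0, 0, 0]], [-0.1, [0, 0, 0], [0, 0, 0]], [-0.1, [0, 0, -0.03], [0, 0, 0]], [-0.1, [0, 0, -0.09], [0, 0, 0]]])

```text
clock: 8.0
tool_pos: [485.1, -375.2, 97.3]
tcp_rot: [-3.137, -0.002, 1.641]
contact_force: [2.0, -0.8, -0.1]
finger_gap: 0.447
grip_force: 0.0
```

```bash
python3 look.py wrist w3|grep -v 'px \[[56]..'; python3 go.py 422 -126 100 122; python3 - <<'E'
from plan import *
print(wedge(obj("w3",1,(487,-381),56,zmin=9.5)))
E
```

```text
bench -0.73
px [262. 186.] 6047 c [ 451.6 -383.4] wh [170.6 149.8] a 4.3 z [ 9.3 22.9 25.2] col [167. 167. 161.] -175.7
px [320. 213.] 3894 c [ 485.4 -385.4] wh [ 30.6 101.8] a 3.7 z [13.8 21.2 28.2] col [169. 166. 164.] -86.3
px [318. 294.] 1172 c [ 489.5 -452.9] wh [66.   6.5] a 4.7 z [ 8.6 18.1 24.8] col [171. 172. 165.] 4.7
px [ 10. 320.] 706 c [ -50.1 -612.6] wh [104.9 101.6] a 4.4 z [ 7.6 11.  31.3] col [133. 140. 139.] 4.4
px [ 87. 356.] 2286 c [ 175.5 -604.7] wh [197.  89.] a 47.5 z [11.1 13.1 54. ] col [74. 72. 68.] 47.5
px [193. 393.] 211 c [ 346.3 -630.4] wh [30.5  4.8] a 4.3 z [ 7.  15.4 28.1] col [87. 48. 30.] 4.3
at [ 488.2 -379.1  106.7] yaw 93.9 shift [ 0.257  -0.0487  0.0053] turn [ 0.0022  0.0028 -0.2449] rows 4.2
(array([ 505. , -382.6]), array([64.2, 96. ]), 'thin-end dir deg', np.float64(-86.2), 'slope', np.float64(0.138))
```

Request:
apply_moves(moves=[[-0.1, [0.04, -0.007, 0], [0, 0, 0]], [1, [0.1, -0.018, 0], [0, 0, -0.08]], [1, [0.16, -0.029, 0], [0, 0, -0.16]], [1, [0.22, -0.04, 0], [0, 0, -0.246]], [1, [0.253, -0.046, 0], [0, 0, -0.246]]])

```text
clock: 8.68
tool_pos: [422.0, -124.4, 98.4]
tcp_rot: [3.14, -0.001, 2.138]
contact_force: [0.7, -0.5, -0.2]
finger_gap: 1.001
grip_force: 0.0
```

Request:
apply_moves(moves=[[1, [0, 0, 0], [0, 0, 0]], [1, [0, 0, 0.03], [0, 0, 0]], [1, [0, 0, 0.03], [0, 0, 0]], [1, [0, 0, 0.03], [0, 0, 0]]])

```text
clock: 9.18
tool_pos: [423.0, -128.2, 68.9]
tcp_rot: [-3.141, 0.001, 2.131]
contact_force: [-0.5, -0.3, 0.4]
finger_gap: 0.998
grip_force: 0.0
```

```bash
python3 look.py wrist w4|grep -v 'px \[[056]..'; python3 go.py 423.1 -127.3 3 122.2
```

```text
bench -0.77
px [27. 12.] 946 c [  75.6 -107.5] wh [88.7 28.7] a 12.6 z [ 6.8 10.6 13.1] col [52. 57. 90.] -167.4
px [315.  56.] 4406 c [360.2 -32.5] wh [26.7 71.3] a 22.9 z [ 9.2 16.  23.2] col [196. 103. 155.] 112.9
px [465.  73.] 2019 c [449.3  14.9] wh [42.  36.3] a 55.6 z [ 8.9 17.9 19.7] col [168. 165. 164.] -124.4
px [177. 177.] 3337 c [ 319.4 -159.1] wh [27.4 71.7] a 7.8 z [ 8.6 15.7 23.1] col [148.  77. 115.] -82.2
px [319. 222.] 3474 c [ 425.6 -132. ] wh [26.5 72. ] a 32.2 z [ 8.9 16.4 23.2] col [184. 180. 179.] -57.8
px [395. 322.] 1217 c [ 526.9 -173.2] wh [29.8 39.6] a 56.4 z [ 9.7 15.2 31.7] col [ 58.  60. 131.] 146.4
px [ 36. 377.] 1841 c [ 183.8 -639.9] wh [203.7 105.5] a 17.4 z [ 9.6 13.1 53.8] col [67. 65. 62.] 17.4
px [443. 391.] 160 c [ 633.7 -221.5] wh [19.2  3.1] a 11.2 z [11.1 22.  32. ] col [153. 150. 149.] 11.2
at [ 423.3 -128.    69.1] yaw 122.1 shift [0.0007 0.0002 0.0661] turn [ 0.0002  0.0004 -0.0006] rows 1.1
```

Request:
apply_moves(moves=[[1, [0.001, 0, 0.04], [0, 0, 0]], [1, [0.001, 0, 0.062], [0, 0, 0]], [1, [0.001, 0, 0.065], [0, 0, 0]], [1, [0.001, 0, 0.065], [0, 0, 0]], [-1, [0.001, 0, 0.065], [0, 0, 0]]])

```text
clock: 9.85
tool_pos: [423.2, -126.6, 4.4]
tcp_rot: [3.14, 0.001, 2.133]
contact_force: [0.3, -0.2, -0.7]
finger_gap: 0.819
grip_force: 0.0
```

Request:
apply_moves(moves=[[-1, [0, 0, 0], [0, 0, 0]], [-1, [0, 0, 0], [0, 0, 0]], [-1, [0, 0, 0], [0, 0, 0]], [-1, [0, 0, 0], [0, 0, 0]], [-1, [0, 0, 0], [0, 0, 0]]])

```text
clock: 10.48
tool_pos: [422.6, -126.4, 3.9]
tcp_rot: [3.141, -0.0, 2.133]
contact_force: [-1.7, 1.2, 8.9]
finger_gap: 0.285
grip_force: 59.2
```

Request:
apply_moves(moves=[[-1, [0, 0, -0.02], [0, 0, 0]], [-1, [0, 0, -0.06], [0, 0, 0]], [-1, [0, 0, -0.095], [0, 0, 0]], [-1, [0, 0, -0.1], [0, 0, 0]], [-1, [0, 0, -0.1], [0, 0, 0]]])

```text
clock: 11.1
tool_pos: [421.9, -126.1, 102.8]
tcp_rot: [-3.142, -0.001, 2.133]
contact_force: [-0.6, -0.4, -3.8]
finger_gap: 0.29
grip_force: 60.4
```

```bash
python3 go.py 416 -382 104 94
```

```text
at [ 421.9 -126.1  102.8] yaw 122.2 shift [-0.2134 -0.1414 -0.0014] turn [-1.000e-04 -3.000e-04  2.463e-01] rows 4.1
```

Request:
apply_moves(moves=[[-1, [-0.03, -0.02, 0], [0, 0, 0.04]], [-1, [-0.08, -0.053, 0], [0, 0, 0.1]], [-1, [-0.13, -0.086, 0], [0, 0, 0.16]], [-1, [-0.18, -0.12, 0], [0, 0, 0.22]], [-1, [-0.2106, -0.1398, 0], [0, 0, 0.246]]])

```text
clock: 11.72
tool_pos: [414.3, -381.8, 101.4]
tcp_rot: [-3.138, 0.001, 1.636]
contact_force: [0.6, -0.3, -3.0]
finger_gap: 0.284
grip_force: 60.3
```

Request:
apply_moves(moves=[[-1, [0, 0, 0], [0, 0, 0]], [-1, [0, 0, 0.03], [0, 0, 0]], [-1, [0, 0, 0.05], [0, 0, 0]], [-1, [0, 0, 0.05], [0, 0, 0]], [-1, [0, 0, 0.05], [0, 0, 0]]])

```text
clock: 12.35
tool_pos: [416.4, -379.1, 53.8]
tcp_rot: [3.141, 0.0, 1.641]
contact_force: [-0.3, 0.9, -1.9]
finger_gap: 0.286
grip_force: 60.2
```

```bash
python3 go.py 416.5 -379 10 94
```

```text
at [ 416.4 -379.1   53.8] yaw 94.0 shift [0.0001 0.0001 0.0438] turn [0.0001 0.0002 0.0002] rows 0.7
```

Request:
apply_moves(moves=[[-1, [0, 0, 0.025], [0, 0, 0]], [-1, [0, 0, 0.04], [0, 0, 0]], [-1, [0, 0, 0.0425], [0, 0, 0]], [-1, [0, 0, 0.0435], [0, 0, 0]], [-1, [0, 0, 0.0435], [0, 0, 0]]])

```text
clock: 12.98
tool_pos: [416.5, -379.5, 10.5]
tcp_rot: [3.141, 0.001, 1.641]
contact_force: [-0.0, 0.4, -2.3]
finger_gap: 0.285
grip_force: 60.2
```

Request:
apply_moves(moves=[[-1, [0, 0, 0.001], [0, 0, 0]], [-1, [0, 0, 0.001], [0, 0, 0]]])

```text
clock: 13.22
tool_pos: [416.2, -379.2, 9.0]
tcp_rot: [3.141, 0.0, 1.641]
contact_force: [-0.6, -0.0, -2.0]
finger_gap: 0.289
grip_force: 60.2
```

Request:
apply_moves(moves=[[-1, [0, 0, 0.0006], [0, 0, 0]], [-1, [0, 0, 0.0006], [0, 0, 0]]])

```text
clock: 13.48
tool_pos: [416.3, -379.1, 9.0]
tcp_rot: [3.141, -0.0, 1.641]
contact_force: [-2.4, 3.6, 7.3]
finger_gap: 0.287
grip_force: 61.5
```

Request:
apply_moves(moves=[[-0.1, [0, 0, 0], [0, 0, 0]], [-0.1, [0, 0, 0], [0, 0, 0]], [-0.1, [0, 0, 0], [0, 0, 0]], [-0.1, [0, 0, -0.03], [0, 0, 0]], [-0.1, [0, 0, -0.09], [0, 0, 0]]])

```text
clock: 14.1
tool_pos: [415.0, -378.0, 97.5]
tcp_rot: [-3.138, -0.002, 1.641]
contact_force: [0.3, -0.6, 0.5]
finger_gap: 0.453
grip_force: 0.0
```

Request:
apply_moves(moves=[[-0.1, [0, 0, -0.03], [0, 0, 0]], [-0.1, [0, 0, -0.03], [0, 0, 0]]])

```text
clock: 14.35
tool_pos: [417.4, -380.1, 130.5]
tcp_rot: [3.138, 0.002, 1.641]
contact_force: [0.1, -0.3, -0.2]
finger_gap: 0.448
grip_force: 0.0
```

```bash
cat > nut.py <<'E'
from plan import *
def nut(tag,fish,c0,H,zc=None,draw=None):
    """hexagon from the outline of the top face: threshold on height, convex hull, angle of the flats (deg mod 60)"""
    P=deep(load(tag),fish); m=((np.hypot(P[...,0]-c0[0],P[...,1]-c0[1])<38)&(P[...,2]>H-4)&(P[...,2]<H+6)).astype(np.uint8)
    q=P[m>0][:,:2]; hull=cv2.convexHull(q.astype(np.float32))[:,0]
    best=[]
    for a in np.arange(0,60,1.):
        w=[]; cc=[]
        for k in range(3):
            t=np.deg2rad(a+60*k); n=np.array([np.cos(t),np.sin(t)]); s=hull@n
            w.append(np.ptp(s)); cc.append((s.max()+s.min())/2)
        best.append((max(w),a,w,cc))
    b=min(best); N=np.array([[np.cos(np.deg2rad(b[1]+60*k)),np.sin(np.deg2rad(b[1]+60*k))] for k in range(3)])
    c=np.linalg.lstsq(N,np.array(b[3]),rcond=None)[0]
    print(tag,"centre",np.round(c,1),"flat normal deg",b[1],"widths",np.round(b[2],1),"top z",np.round(np.median(P[m>0][:,2]),1))
E
python3 look.py wrist w5|grep -v 'px \[[056]..'; python3 go.py 428 144 100 90; python3 - <<'E'
from nut import *
for t,f in(("top0",0),("side0",0),("w1",1),("w4",1)):
    nut(t,f,(449.5,15.5),19); nut(t,f,(427,144),24) if t!="w4" else 0
E
```

```text
bench -0.75
px [371. 181.] 4898 c [ 451.5 -383.8] wh [170.5 150.8] a 4.3 z [ 9.5 23.1 25.3] col [177. 178. 171.] 4.3
px [395. 200.] 3189 c [ 489.2 -385.9] wh [ 35.  101.1] a 2.9 z [12.8 20.1 28.1] col [168. 165. 164.] -87.1
px [317. 200.] 2284 c [ 416.8 -387.5] wh [30.1 75.4] a 5.2 z [13.6 21.1 28.1] col [173. 170. 168.] -84.8
px [318. 273.] 995 c [ 422.6 -457.4] wh [70.7  5.7] a 4.5 z [ 6.6 17.8 24.9] col [195. 195. 188.] 4.5
px [ 25. 310.] 2157 c [ -77.8 -615. ] wh [158.7 101.4] a 5.1 z [ 9.9 11.4 56.9] col [160. 169. 168.] 5.1
px [114. 346.] 901 c [ 143.  -609.1] wh [126.8  43.8] a 43.2 z [ 9.  13.1 51.8] col [80. 77. 73.] 43.2
px [211. 377.] 376 c [ 284.9 -644.1] wh [65.9 28.5] a 41.6 z [ 8.2 13.  27.2] col [63. 69. 72.] -138.4
px [431. 382.] 657 c [ 595.7 -631.4] wh [ 27.3 101.3] a 55.7 z [ 9.7 28.3 30.2] col [ 99. 137. 162.] 145.7
at [ 416.7 -379.2  128.8] yaw 94.0 shift [0.5212 0.048  0.0286] turn [0.0009 0.0003 0.0352] rows 8.4
top0 centre [449.2  16.1] flat normal deg 26.0 widths [36.1 35.8 36.1] top z 18.9
top0 centre [426.1 144.6] flat normal deg 11.0 widths [46.3 46.4 45.8] top z 24.2
side0 centre [451.   12.9] flat normal deg 31.0 widths [39.1 39.1 38. ] top z 18.5
side0 centre [428.4 142.8] flat normal deg 8.0 widths [47.3 51.4 49.2] top z 23.7
w1 centre [449.6  15.4] flat normal deg 25.0 widths [37.7 37.8 36.8] top z 17.9
w1 centre [426.8 144.1] flat normal deg 10.0 widths [47.3 47.6 46.7] top z 23.1
w4 centre [449.4  15. ] flat normal deg 26.0 widths [37.5 37.  36.3] top z 18.2
```

View pics/w5.png

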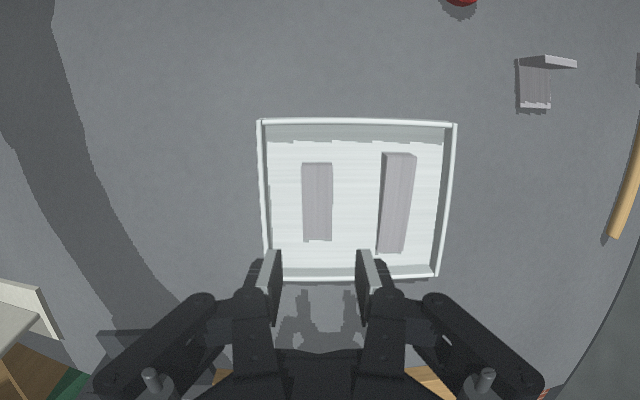

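Request:
apply_moves(moves=[[1, [0.03, 0.008, 0], [0, 0, 0]], [1, [0.09, 0.025, 0], [0, 0, 0]], [1, [0.15, 0.042, 0], [0, 0, 0]], [1, [0.21, 0.06, 0], [0, 0, 0]], [1, [0.255, 0.071, 0], [0, 0, 0]]])

```text
clock: 15.02
tool_pos: [468.7, -116.5, 127.1]
tcp_rot: [-3.14, -0.0, 1.643]
contact_force: [1.5, -0.3, -0.4]
finger_gap: 1.0
grip_force: 0.0
```

Request:
apply_moves(moves=[[1, [0.055, -0.005, 0.005], [0, 0, -0.01]], [1, [0.115, -0.01, 0.01], [0, 0, -0.025]], [1, [0.175, -0.016, 0.02], [0, 0, -0.04]], [1, [0.23, -0.021, 0.03], [0, 0, -0.057]], [1, [0.2666, -0.0247, 0.03], [0, 0, -0.057]]])

```text
clock: 15.65
tool_pos: [423.6, 146.5, 96.3]
tcp_rot: [-3.138, 0.001, 1.758]
contact_force: [0.6, -1.1, 1.3]
finger_gap: 0.998
grip_force: 0.0
```

Request:
apply_moves(moves=[[1, [0, 0, 0], [0, 0, 0]], [1, [0, 0, 0.03], [0, 0, 0]], [1, [0, 0, 0.03], [0, 0, 0]], [1, [0, 0, 0.03], [0, 0, 0]]])

```text
clock: 16.15
tool_pos: [425.9, 143.7, 68.4]
tcp_rot: [-3.141, 0.001, 1.754]
contact_force: [1.3, 0.5, -0.3]
finger_gap: 1.0
grip_force: 0.0
```

```bash
python3 look.py wrist w6|grep -v 'px \[[056]..'; python3 go.py 426.8 144.2 5 100.5; python3 - <<'E'
from nut import *
nut("w6",1,(449.5,15.5),19); nut("w6",1,(427,144),24) 
E
```

```text
bench -0.77
px [180.  70.] 10210 c [299.7 219.1] wh [198.9  42.2] a 52.2 z [13.7 17.2 20.2] col [152. 158. 162.] -127.8
px [418.  26.] 2135 c [466.9 294.4] wh [132.2  38.7] a 18.2 z [ 8.4 22.3 24.5] col [192. 192. 185.] 18.2
px [480. 207.] 2777 c [540.1 177.5] wh [39.7 36.3] a 31.1 z [11.7 24.6 27.1] col [ 63. 100. 104.] -148.9
px [ 19. 274.] 4794 c [47.6  0.4] wh [232.  140.1] a 89.5 z [ 9.4 11.2 37.9] col [58. 64. 95.] -90.5
px [320. 225.] 3363 c [426.5 144.3] wh [46. 53.] a 9.7 z [11.6 22.8 24.3] col [186. 182. 182.] 99.7
px [319. 345.] 523 c [447.1  27. ] wh [38.4 17.1] a 6.1 z [ 6.5 13.5 18.9] col [114. 111. 111.] -173.9
px [460. 381.] 1444 c [614.8 -23.7] wh [ 46.8 142.4] a 42.3 z [ 6.6  7.6 34.6] col [141. 188. 204.] -47.7
px [  5. 391.] 210 c [-229.3 -461. ] wh [165.   50.7] a 59.0 z [ 6.2 10.3 21.5] col [128. 125. 121.] 59.0
at [426.3 144.   68.8] yaw 100.5 shift [0.0001 0.0005 0.0638] turn [ 0.0002  0.     -0.0001] rows 1.0
w6 centre [446.6  29.9] flat normal deg 47.0 widths [26.  10.7 26.1] top z 17.8
w6 centre [426.5 144. ] flat normal deg 10.0 widths [46.  47.  46.9] top z 23.2
```

Request:
apply_moves(moves=[[1, [0, 0, 0.04], [0, 0, 0]], [1, [0, 0, 0.062], [0, 0, 0]], [1, [0, 0, 0.0655], [0, 0, 0]], [1, [0, 0, 0.0655], [0, 0, 0]], [-1, [0, 0, 0.0655], [0, 0, 0]]])

```text
clock: 16.82
tool_pos: [426.7, 144.9, 3.8]
tcp_rot: [3.14, -0.001, 1.755]
contact_force: [-0.8, 0.5, 0.1]
finger_gap: 0.818
grip_force: 0.0
```

Request:
apply_moves(moves=[[-1, [0, 0, 0], [0, 0, 0]], [-1, [0, 0, 0], [0, 0, 0]], [-1, [0, 0, 0], [0, 0, 0]], [-1, [0, 0, 0], [0, 0, 0]]])

```text
clock: 17.32
tool_pos: [426.4, 144.8, 3.6]
tcp_rot: [3.141, -0.001, 1.755]
contact_force: [-3.5, -1.0, 9.6]
finger_gap: 0.525
grip_force: 60.9
```

Request:
apply_moves(moves=[[-1, [0, 0, -0.02], [0, 0, 0]], [-1, [0, 0, -0.06], [0, 0, 0]], [-1, [0, 0, -0.08], [0, 0, 0]], [-1, [0, 0, -0.08], [0, 0, 0]], [-1, [0, 0, -0.08], [0, 0, 0]]])

```text
clock: 17.95
tool_pos: [425.2, 144.3, 81.9]
tcp_rot: [-3.141, 0.0, 1.755]
contact_force: [0.1, 0.1, -2.0]
finger_gap: 0.522
grip_force: 62.8
```

```bash
python3 go.py 442.5 386.7 84 100.5
```

```text
at [425.2 144.3  81.9] yaw 100.5 shift [ 0.2351  0.0614 -0.0022] turn [-0.0005  0.0001  0.0004] rows 3.9
```

Request:
apply_moves(moves=[[-1, [0.03, 0.008, 0], [0, 0, 0]], [-1, [0.09, 0.023, 0], [0, 0, 0]], [-1, [0.15, 0.038, 0], [0, 0, 0]], [-1, [0.21, 0.054, 0], [0, 0, 0]], [-1, [0.235, 0.06, 0], [0, 0, 0]]])

```text
clock: 18.58
tool_pos: [440.2, 390.0, 80.5]
tcp_rot: [-3.14, 0.001, 1.759]
contact_force: [0.2, -0.3, -2.3]
finger_gap: 0.525
grip_force: 62.7
```

Request:
apply_moves(moves=[[-1, [0, 0, 0], [0, 0, 0]], [-1, [0, 0, 0.02], [0, 0, 0]], [-1, [0, 0, 0.035], [0, 0, 0]], [-1, [0, 0, 0.035], [0, 0, 0]], [-1, [0, 0, 0.035], [0, 0, 0]]])

```text
clock: 19.2
tool_pos: [442.2, 386.2, 48.0]
tcp_rot: [3.141, 0.0, 1.754]
contact_force: [1.2, -0.5, -2.0]
finger_gap: 0.525
grip_force: 62.6
```

```bash
python3 look.py wrist w7|grep -v 'px \[[056]..'; python3 go.py 442.5 386.7 9.5 100.5
```

```text
bench -0.75
px [319. 227.] 4495 c [442.9 380.9] wh [160.  100.6] a 10.6 z [ 8.5 22.3 24.2] col [173. 174. 167.] 10.6
px [318. 237.] 1358 c [445.8 392.3] wh [72.5 40.1] a 7.4 z [45.3 53.  59.7] col [149. 147. 145.] 7.4
px [318. 289.] 1076 c [446.4 366.5] wh [31.  44.1] a 15.1 z [45.1 52.4 59.8] col [137. 134. 133.] -74.9
px [ 26. 373.] 2809 c [47.  57.4] wh [121.  139.1] a 89.4 z [10.  12.7 58. ] col [52. 58. 79.] -0.6
at [442.3 386.5  48.3] yaw 100.5 shift [0.0002 0.0003 0.0388] turn [ 0.0003 -0.0002  0.0002] rows 0.6
```

View pics/w7.png

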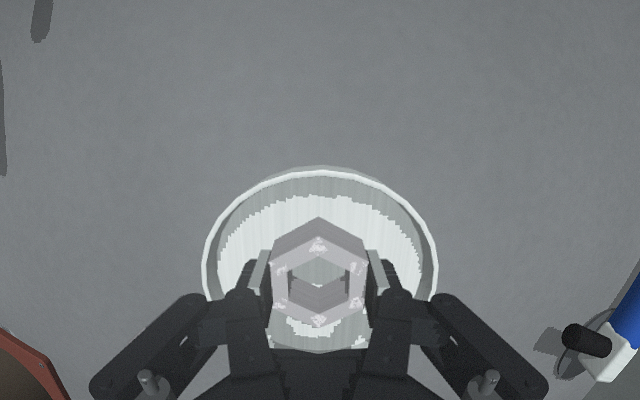

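Request:
apply_moves(moves=[[-1, [0, 0, 0.02], [0, 0, 0]], [-1, [0, 0, 0.035], [0, 0, 0]], [-1, [0, 0, 0.038], [0, 0, 0]], [-1, [0, 0, 0.039], [0, 0, 0]], [-1, [0, 0, 0.039], [0, 0, 0]]])

```text
clock: 19.88
tool_pos: [441.4, 386.1, 8.8]
tcp_rot: [-3.14, 0.0, 1.755]
contact_force: [-4.4, -2.9, 9.1]
finger_gap: 0.52
grip_force: 63.9
```

Request:
apply_moves(moves=[[-1, [0, 0, 0.0008], [0, 0, 0]], [-1, [0, 0, 0.0008], [0, 0, 0]]])

```text
clock: 20.12
tool_pos: [441.4, 386.2, 8.7]
tcp_rot: [-3.14, 0.0, 1.755]
contact_force: [-6.6, -6.3, 17.6]
finger_gap: 0.522
grip_force: 65.0
```

Request:
apply_moves(moves=[[0.35, [0, 0, 0], [0, 0, 0]], [0.35, [0, 0, 0], [0, 0, 0]], [0.35, [0, 0, 0], [0, 0, 0]], [0.35, [0, 0, -0.03], [0, 0, 0]], [0.35, [0, 0, -0.09], [0, 0, 0]]])

```text
clock: 20.75
tool_pos: [440.5, 385.3, 96.6]
tcp_rot: [-3.138, 0.004, 1.755]
contact_force: [0.5, 0.5, 0.1]
finger_gap: 0.676
grip_force: 0.0
```

Request:
apply_moves(moves=[[0.35, [0, 0, 0], [0, 0, 0]], [1, [-0.03, -0.005, 0], [0, 0, 0]], [1, [-0.08, -0.013, 0], [0, 0, 0]], [1, [-0.13, -0.021, 0], [0, 0, 0]], [1, [-0.17, -0.028, 0], [0, 0, 0]]])

```text
clock: 21.38
tool_pos: [445.2, 212.0, 97.3]
tcp_rot: [-3.141, 0.0, 1.754]
contact_force: [1.4, 0.9, -0.3]
finger_gap: 1.0
grip_force: 0.0
```

Request:
apply_moves(moves=[[1, [-0.05, -0.008, 0], [0, 0, -0.04]], [1, [-0.1, -0.016, 0], [0, 0, -0.08]], [1, [-0.15, -0.024, 0], [0, 0, -0.12]], [1, [-0.19, -0.031, 0], [0, 0, -0.135]], [1, [-0.1963, -0.032, 0], [0, 0, -0.135]]])

```text
clock: 22.0
tool_pos: [449.5, 12.7, 97.6]
tcp_rot: [-3.141, 0.0, 2.021]
contact_force: [0.2, 0.9, 0.0]
finger_gap: 1.0
grip_force: 0.0
```

Request:
apply_moves(moves=[[1, [0, 0, 0], [0, 0, 0]], [1, [0, 0, 0.03], [0, 0, 0]], [1, [0, 0, 0.03], [0, 0, 0]], [1, [0, 0, 0.03], [0, 0, 0]]])

```text
clock: 22.5
tool_pos: [450.1, 16.1, 68.4]
tcp_rot: [-3.141, 0.0, 2.026]
contact_force: [-0.3, -0.2, -0.5]
finger_gap: 0.998
grip_force: 0.0
```

```bash
python3 look.py wrist w8|grep -v 'px \[[056]..'; python3 go.py 449.4 15.2 3 116; python3 - <<'E'
from nut import *
nut("w8",1,(449.5,15.5),19)
E
```

```text
bench -0.77
px [10. 42.] 1622 c [89.7 21. ] wh [ 56.5 134.4] a 0.3 z [ 6.2 10.1 12.7] col [53. 60. 97.] -89.7
px [184. 227.] 3357 c [360.3 -32. ] wh [27.7 70.9] a 23.4 z [ 8.1 14.1 22.8] col [171.  84. 132.] 113.4
px [318. 224.] 1989 c [449.4  15.5] wh [36.2 41.7] a 24.9 z [ 9.6 17.9 19.4] col [188. 183. 183.] 114.9
px [117. 298.] 870 c [ 318.9 -153.1] wh [27.6 61.1] a 7.9 z [ 8.4 17.5 23. ] col [140.  70. 109.] -82.1
px [460. 377.] 1065 c [652.  -69.5] wh [59.6 28.9] a 11.3 z [ 7.1 20.7 34.6] col [134. 179. 194.] 11.3
px [  5. 391.] 212 c [ -17.2 -739.4] wh [159.2  50.9] a 74.4 z [ 5.7 10.  21.3] col [136. 134. 129.] 74.4
at [450.4  16.   68.7] yaw 116.1 shift [-0.0003 -0.0013  0.0657] turn [0.0003 0.0001 0.0005] rows 1.1
w8 centre [449.5  15.4] flat normal deg 26.0 widths [35.9 37.1 37.2] top z 18.1
```

Request:
apply_moves(moves=[[1, [0, -0.001, 0.04], [0, 0, 0.002]], [1, [0, -0.001, 0.062], [0, 0, 0.002]], [1, [0, -0.001, 0.0655], [0, 0, 0.002]], [1, [0, -0.001, 0.0655], [0, 0, 0.002]], [-1, [0, -0.001, 0.0655], [0, 0, 0.002]]])

```text
clock: 23.18
tool_pos: [449.9, 15.2, 3.5]
tcp_rot: [3.14, 0.0, 2.021]
contact_force: [1.0, -0.5, -0.5]
finger_gap: 0.811
grip_force: 0.0
```

Request:
apply_moves(moves=[[-1, [0, 0, 0], [0, 0, 0]], [-1, [0, 0, 0], [0, 0, 0]], [-1, [0, 0, 0], [0, 0, 0]], [-1, [0, 0, 0], [0, 0, 0]], [-1, [0, 0, 0], [0, 0, 0]]])

```text
clock: 23.8
tool_pos: [449.4, 15.1, 3.1]
tcp_rot: [3.141, -0.0, 2.021]
contact_force: [-2.2, 0.4, 9.2]
finger_gap: 0.405
grip_force: 59.6
```

Request:
apply_moves(moves=[[-1, [0, 0, -0.02], [0, 0, 0]], [-1, [0, 0, -0.06], [0, 0, 0]], [-1, [0, 0, -0.08], [0, 0, 0]], [-1, [0, 0, -0.08], [0, 0, 0]], [-1, [0, 0, -0.08], [0, 0, 0]]])

```text
clock: 24.42
tool_pos: [448.4, 15.0, 81.7]
tcp_rot: [-3.141, -0.0, 2.021]
contact_force: [-0.1, 0.6, -1.6]
finger_gap: 0.407
grip_force: 60.7
```

```bash
python3 go.py 455 318 84 100.5
```

```text
at [448.4  15.   81.7] yaw 115.8 shift [ 0.27    0.1377 -0.0023] turn [-4.000e-04 -1.000e-04  1.334e-01] rows 4.8
```

Request:
apply_moves(moves=[[-1, [0.02, 0.01, 0], [0, 0, 0]], [-1, [0.06, 0.03, 0], [0, 0, 0]], [-1, [0.1, 0.051, 0], [0, 0, 0]], [-1, [0.135, 0.0685, 0], [0, 0, 0]]])

```text
clock: 24.92
tool_pos: [451.1, 167.6, 81.1]
tcp_rot: [-3.14, 0.0, 2.021]
contact_force: [0.9, -0.5, -0.4]
finger_gap: 0.403
grip_force: 60.7
```

Request:
apply_moves(moves=[[-1, [0.04, 0.02, 0], [0, 0, 0.03]], [-1, [0.08, 0.04, 0], [0, 0, 0.07]], [-1, [0.11, 0.056, 0], [0, 0, 0.11]], [-1, [0.13, 0.066, 0], [0, 0, 0.133]], [-1, [0.1345, 0.0685, 0], [0, 0, 0.133]]])

```text
clock: 25.55
tool_pos: [454.2, 318.0, 80.8]
tcp_rot: [-3.14, 0.002, 1.757]
contact_force: [0.4, -1.5, -1.3]
finger_gap: 0.397
grip_force: 60.6
```

Request:
apply_moves(moves=[[-1, [0, 0, 0], [0, 0, 0]], [-1, [0, 0, 0.02], [0, 0, 0]], [-1, [0, 0, 0.035], [0, 0, 0]], [-1, [0, 0, 0.035], [0, 0, 0]], [-1, [0, 0, 0.035], [0, 0, 0]]])

```text
clock: 26.18
tool_pos: [455.4, 316.9, 47.8]
tcp_rot: [3.141, -0.0, 1.754]
contact_force: [0.5, -0.3, 0.3]
finger_gap: 0.405
grip_force: 60.6
```

```bash
python3 look.py wrist w9|grep -v 'px \[[056]..'; python3 go.py 455 318 9.5 100.5
```

```text
bench -0.71
px [318. 153.] 11159 c [446.7 359.4] wh [158.7 143.7] a 10.0 z [ 7.6 19.  24.2] col [147. 147. 141.] 10.0
px [316. 126.] 4662 c [441.7 382.2] wh [53.7 58.4] a 9.1 z [20.7 28.1 29.5] col [170. 167. 166.] -80.9
px [140. 276.] 6372 c [299.7 221.1] wh [200.6  42.3] a 50.7 z [14.8 16.9 19.8] col [132. 133. 135.] 50.7
px [318. 243.] 1178 c [454.1 320.2] wh [65.3 35. ] a 10.7 z [45.8 53.2 59.7] col [136. 134. 132.] -169.3
px [318. 283.] 782 c [456.1 301.1] wh [22.6 39.5] a 5.5 z [45.6 52.5 59.6] col [126. 123. 122.] -84.5
px [ 23. 360.] 3300 c [73.5 -3.3] wh [246.3 101.7] a 79.8 z [ 9.9 11.5 58.4] col [44. 49. 68.] 79.8
at [455.5 317.2  48. ] yaw 100.5 shift [ 0.0009 -0.0004  0.0385] turn [ 0.0003 -0.0002  0.0003] rows 0.6
```

View pics/w9.png

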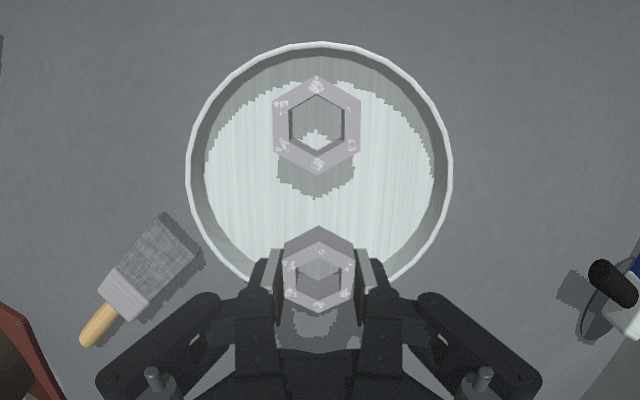

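Request:
apply_moves(moves=[[-1, [0.001, 0, 0.02], [0, 0, 0]], [-1, [0.001, 0, 0.035], [0, 0, 0]], [-1, [0.001, 0, 0.038], [0, 0, 0]], [-1, [0.001, 0, 0.039], [0, 0, 0]], [-1, [0.001, 0, 0.039], [0, 0, 0]]])

```text
clock: 26.85
tool_pos: [455.3, 318.4, 8.9]
tcp_rot: [3.141, -0.0, 1.755]
contact_force: [-0.5, 0.6, -0.8]
finger_gap: 0.401
grip_force: 60.7
```

Request:
apply_moves(moves=[[-1, [0, 0, 0.0008], [0, 0, 0]], [-1, [0, 0, 0.0008], [0, 0, 0]]])

```text
clock: 27.1
tool_pos: [455.3, 318.4, 8.2]
tcp_rot: [3.141, -0.001, 1.755]
contact_force: [-1.0, -0.6, 5.1]
finger_gap: 0.404
grip_force: 61.2
```

Request:
apply_moves(moves=[[0.12, [0, 0, 0], [0, 0, 0]], [0.12, [0, 0, 0], [0, 0, 0]], [0.12, [0, 0, 0], [0, 0, 0]], [0.12, [0, 0, -0.04], [0, 0, 0]], [0.12, [0, 0, -0.1], [0, 0, 0]]])

```text
clock: 27.72
tool_pos: [453.8, 317.3, 107.3]
tcp_rot: [-3.139, 0.003, 1.755]
contact_force: [1.7, 0.6, 0.4]
finger_gap: 0.561
grip_force: 0.0
```

```bash
python3 look.py wrist w10|grep  'px \[[23]..'; python3 - <<'E'
from nut import *
nut("w10",1,(455,318),24); nut("w10",1,(441,386),29)
E
```

```text
px [321. 166.] 7697 c [448.6 352. ] wh [158.7 158.6] a 15.5 z [ 7.5 19.4 24.3] col [166. 167. 160.] -164.5
px [319. 120.] 2446 c [441.2 384.2] wh [52.4 54. ] a 9.7 z [24.7 28.1 29.6] col [183. 179. 178.] -80.3
px [320. 205.] 1605 c [455.4 315.9] wh [39.7 46.7] a 6.9 z [10.7 22.8 24.4] col [173. 170. 168.] 96.9
px [364. 338.] 311 c [527.2 184.9] wh [22.8 11.1] a 34.7 z [ 7.6 17.  25.7] col [34. 33. 32.] 34.7
w10 centre [454.2 318.3] flat normal deg 11.0 widths [35.5 36.8 36.7] top z 23.2
w10 centre [440.9 385. ] flat normal deg 10.0 widths [46.  46.7 46.6] top z 28.2
```

Request:
apply_moves(moves=[[0.12, [-0.04, 0.005, 0], [0, 0, 0]], [0.12, [-0.1, 0.011, 0], [0, 0, 0]], [0.12, [-0.16, 0.018, 0], [0, 0, 0]], [0.12, [-0.22, 0.025, 0], [0, 0, 0]], [0.12, [-0.28, 0.032, 0], [0, 0, 0]]])

```text
clock: 28.4
tool_pos: [538.0, 47.0, 107.9]
tcp_rot: [3.141, -0.0, 1.755]
contact_force: [1.1, 0.5, 0.2]
finger_gap: 0.559
grip_force: 0.0
```

Request:
apply_moves(moves=[[0.12, [-0.06, 0.007, 0], [0, 0, 0.088]], [0.12, [-0.12, 0.014, 0], [0, 0, 0.176]], [0.12, [-0.18, 0.021, 0], [0, 0, 0.264]], [0.12, [-0.24, 0.028, 0], [0, 0, 0.352]], [0.12, [-0.287, 0.033, 0], [0, 0, 0.436]]])

```text
clock: 29.02
tool_pos: [622.8, -230.0, 107.6]
tcp_rot: [3.141, 0.001, 0.876]
contact_force: [0.8, 0.9, -0.4]
finger_gap: 0.56
grip_force: 0.0
```

Request:
apply_moves(moves=[[0.12, [0, 0, 0], [0, 0, 0.08]], [0.12, [0, 0, 0], [0, 0, 0.16]], [0.12, [0, 0, 0], [0, 0, 0.25]], [0.12, [0, 0, 0], [0, 0, 0.33]], [0.12, [0, 0, 0], [0, 0, 0.358]]])

```text
clock: 29.65
tool_pos: [622.6, -227.2, 107.3]
tcp_rot: [3.141, 0.0, 0.164]
contact_force: [0.2, -0.1, 1.1]
finger_gap: 0.561
grip_force: 0.0
```

Request:
apply_moves(moves=[[0.12, [0, 0, 0], [0, 0, 0]], [0.12, [0, 0, 0], [0, 0, 0]]])

```text
clock: 29.9
tool_pos: [622.6, -227.3, 107.5]
tcp_rot: [-3.142, 0.0, 0.168]
contact_force: [-1.1, -0.0, -1.2]
finger_gap: 0.559
grip_force: 0.0
```

```bash
cat > cleat.py <<'E'
from plan import *
def cleat(t,f,c0=(626,-247),b=0):
    q=obj(t,f,c0,45,zmin=5+b,zmax=56+b); up=q[q[:,2]>30+b]
    for n,s in(("all",q),("up",up)):
        print(t,n,*[np.round(v,1) for v in cv2.minAreaRect(s[:,:2].astype(np.float32))],"z98",np.percentile(s[:,2],98).round(1))
E
python3 look.py wrist w11|grep  'px \[[23]..'; python3 go.py 622.4 -227.3 18 9.5; python3 -c "
from cleat import *
cleat('w11',1); cleat('w2',1)"
```

```text
px [341. 204.] 3311 c [ 625.9 -248.1] wh [44.6 49.6] a 9.4 z [ 6.4  7.5 50. ] col [165. 161. 161.] -80.6
px [229. 276.] 354 c [ 538.5 -157. ] wh [12.4 33. ] a 71.2 z [10.2 15.1 16.4] col [ 66.  69. 163.] -18.8
at [ 622.6 -227.3  107.6] yaw 9.6 shift [-0.0002 -0.      0.0896] turn [-0.     -0.      0.0011] rows 1.4
w11 all [ 625.9 -248.1] [44.6 49.6] 9.4 z98 50.0
w11 up [ 622.5 -227.5] [44.6  7.9] 9.4 z98 50.4
w2 all [ 625.3 -248. ] [45.6 50.8] 9.9 z98 50.0
w2 up [ 621.6 -227.5] [45.3  8.9] 9.5 z98 50.4
```

View pics/w11.png

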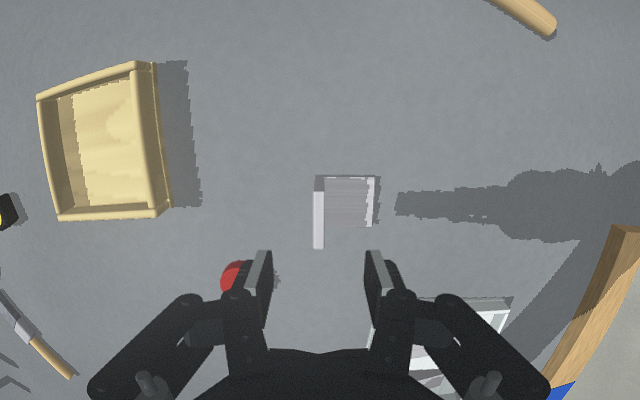

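Request:
apply_moves(moves=[[0.12, [0, 0, 0.04], [0, 0, 0]], [0.12, [0, 0, 0.075], [0, 0, 0]], [0.12, [0, 0, 0.0895], [0, 0, 0]], [0.12, [0, 0, 0.0895], [0, 0, 0]], [-1, [0, 0, 0.0895], [0, 0, 0]]])

```text
clock: 30.58
tool_pos: [623.3, -227.9, 19.6]
tcp_rot: [3.141, -0.002, 0.167]
contact_force: [-0.7, -0.6, -0.9]
finger_gap: 0.361
grip_force: 0.0
```

Request:
apply_moves(moves=[[-1, [0, 0, 0], [0, 0, 0]], [-1, [0, 0, 0], [0, 0, 0]], [-1, [0, 0, 0], [0, 0, 0]], [-1, [0, 0, 0], [0, 0, 0]], [-1, [0, 0, 0], [0, 0, 0]]])

```text
clock: 31.2
tool_pos: [623.3, -227.6, 19.5]
tcp_rot: [3.141, -0.002, 0.167]
contact_force: [-0.7, 0.3, 5.5]
finger_gap: 0.087
grip_force: 59.9
```

Request:
apply_moves(moves=[[-1, [0, 0, -0.02], [0, 0, 0]], [-1, [0, 0, -0.06], [0, 0, 0]], [-1, [0, 0, -0.085], [0, 0, 0]], [-1, [0, 0, -0.085], [0, 0, 0]], [-1, [0, 0, -0.085], [0, 0, 0]]])

```text
clock: 31.82
tool_pos: [622.1, -226.8, 102.4]
tcp_rot: [-3.141, 0.001, 0.167]
contact_force: [-0.3, 0.3, -3.0]
finger_gap: 0.083
grip_force: 58.8
```

```bash
python3 go.py 640.4 0.9 103 12.8
```

```text
at [ 622.1 -226.8  102.4] yaw 9.6 shift [ 0.0558 -0.2215 -0.0005] turn [-0.0004  0.0004 -0.0282] rows 3.7
```

Request:
apply_moves(moves=[[-1, [0.008, -0.03, 0], [0, 0, -0.005]], [-1, [0.022, -0.085, 0], [0, 0, -0.01]], [-1, [0.036, -0.14, 0], [0, 0, -0.02]], [-1, [0.05, -0.195, 0], [0, 0, -0.028]], [-1, [0.055, -0.221, 0], [0, 0, -0.028]]])

```text
clock: 32.45
tool_pos: [639.6, 4.7, 101.2]
tcp_rot: [-3.14, 0.002, 0.228]
contact_force: [-1.2, 0.1, -2.1]
finger_gap: 0.081
grip_force: 58.9
```

Request:
apply_moves(moves=[[-1, [0, 0, 0], [0, 0, 0]], [-1, [0, 0, 0], [0, 0, 0]], [-1, [0, 0, 0.02], [0, 0, 0]], [-1, [0, 0, 0.02], [0, 0, 0]]])

```text
clock: 32.95
tool_pos: [638.5, -1.2, 80.7]
tcp_rot: [-3.141, 0.004, 0.221]
contact_force: [-1.0, -0.6, -2.2]
finger_gap: 0.08
grip_force: 58.7
```

```bash
python3 look.py wrist w12|grep  'px \[[1234]..'; python3 go.py 640 0.4 28.5 12.8
```

```text
px [28. 24.] 2632 c [760.5 285. ] wh [104.9 110.9] a 20.6 z [ 6.7 30.3 43.8] col [50. 48. 46.] -69.4
px [344. 191.] 24111 c [644.4 -19.1] wh [130.1 130.4] a 12.7 z [ 6.6  7.9 34.9] col [134. 177. 191.] 102.7
px [111. 268.] 1566 c [542.8 176.4] wh [39.9 37.4] a 30.0 z [10.  24.  27.1] col [ 68.  98. 101.] 30.0
at [639.2  -1.2  81.7] yaw 12.7 shift [ 0.0013 -0.0013  0.0532] turn [-0.      0.0012 -0.0011] rows 0.9
```

View pics/w12.png

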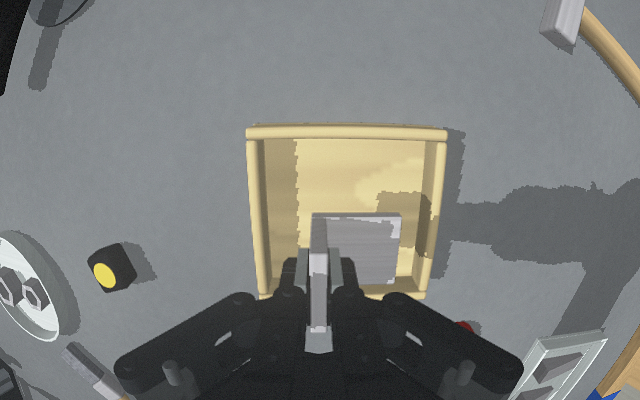

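Cleat hangs level in the grip (leg at 318,270; base plate 325–400, 213–285), inside the box outline (247–445, 125–300). Lowering.

Request:
apply_moves(moves=[[-1, [0.001, -0.001, 0.025], [0, 0, 0]], [-1, [0.001, -0.001, 0.045], [0, 0, 0]], [-1, [0.001, -0.001, 0.05], [0, 0, 0]], [-1, [0.001, -0.001, 0.052], [0, 0, 0]], [-1, [0.001, -0.001, 0.052], [0, 0, 0]]])

```text
clock: 33.62
tool_pos: [641.2, 0.7, 31.7]
tcp_rot: [3.141, -0.001, 0.223]
contact_force: [-0.1, -0.4, -3.1]
finger_gap: 0.081
grip_force: 58.8
```

Request:
apply_moves(moves=[[-1, [0, 0, 0], [0, 0, 0]], [-1, [0, 0, 0.0008], [0, 0, 0]], [-1, [0, 0, 0.0008], [0, 0, 0]]])

```text
clock: 34.0
tool_pos: [640.9, 1.0, 30.4]
tcp_rot: [-3.142, -0.0, 0.223]
contact_force: [-0.5, -0.5, -3.0]
finger_gap: 0.086
grip_force: 58.8
```

Request:
apply_moves(moves=[[-1, [0, 0, 0.0015], [0, 0, 0]], [-1, [0, 0, 0.0015], [0, 0, 0]], [-1, [0, 0, 0.0015], [0, 0, 0]]])

```text
clock: 34.38
tool_pos: [640.8, 0.9, 28.8]
tcp_rot: [3.142, 0.0, 0.223]
contact_force: [-0.1, -0.4, -3.1]
finger_gap: 0.082
grip_force: 58.8
```

Request:
apply_moves(moves=[[-1, [0, 0, 0.001], [0, 0, 0]], [-1, [0, 0, 0.001], [0, 0, 0]]])

```text
clock: 34.62
tool_pos: [640.8, 0.9, 27.7]
tcp_rot: [3.142, 0.0, 0.223]
contact_force: [-0.4, 0.5, -2.1]
finger_gap: 0.083
grip_force: 58.8
```

Request:
apply_moves(moves=[[-1, [0, 0, 0.0008], [0, 0, 0]], [-1, [0, 0, 0.0008], [0, 0, 0]]])

```text
clock: 34.88
tool_pos: [640.9, 0.9, 27.5]
tcp_rot: [-3.141, -0.0, 0.223]
contact_force: [-3.1, 1.3, 5.2]
finger_gap: 0.082
grip_force: 59.9
```

Request:
apply_moves(moves=[[-0.4, [0, 0, 0], [0, 0, 0]], [-0.4, [0, 0, 0], [0, 0, 0]], [-0.4, [0, 0, 0], [0, 0, 0]], [-0.4, [0, 0, -0.03], [0, 0, 0]], [-0.4, [0, 0, -0.08], [0, 0, 0]]])

```text
clock: 35.5
tool_pos: [639.8, 1.1, 106.5]
tcp_rot: [3.142, 0.003, 0.223]
contact_force: [0.7, 0.6, 0.1]
finger_gap: 0.297
grip_force: 0.0
```

Request:
apply_moves(moves=[[-0.4, [0.02, 0, -0.04], [0, 0, 0]], [-0.4, [0.04, 0, -0.09], [0, 0, 0]], [-0.4, [0.04, 0, -0.13], [0, 0, 0]], [-0.4, [0.04, 0, -0.13], [0, 0, 0]], [-0.4, [0.04, 0, -0.13], [0, 0, 0]]])

```text
clock: 36.12
tool_pos: [679.6, 9.8, 236.2]
tcp_rot: [-3.141, 0.001, 0.223]
contact_force: [-0.9, -0.1, -0.9]
finger_gap: 0.302
grip_force: 0.0
```

```bash
python3 look.py side s9 | awk '$4>150||1' | grep -v 'c \[4[0-9][0-9].*-[34]..'|head -20; python3 look.py wrist w13 | grep -E 'px'|head -12; python3 -c "
from cleat import *
cleat('w13',1,(645,-20),8)
from nut import *
for c in((441,386),29),((454.5,318),24): nut('s9',0,*c)
for c in((486.5,-381),(417,-385.5)): q=obj('s9',0,c,30,zmin=0); print(np.percentile(q[:,2],[5,50,95]).round(1))"
```

```text
bench -0.08
px [41.  5.] 807 c [-673.5 2402.5] wh [ 73.4 502.3] a 88.7 z [10.  31.4 57.7] col [41. 59. 90.] -1.3
px [587.  21.] 1287 c [2279.3 1472.8] wh [999.5  43. ] a 89.9 z [10.1 31.4 58.5] col [115. 112. 108.] 89.9
px [224.  32.] 1731 c [ 366.3 1572.8] wh [771.6  47.8] a 0.6 z [10.6 32.6 58.4] col [ 50.  78. 115.] -179.4
px [18. 74.] 566 c [-478.1 1193.9] wh [215.8  55.6] a 65.9 z [10.4 31.  58.5] col [119. 117. 114.] -114.1
px [401. 142.] 1250 c [855.2 392.4] wh [345.9 185.8] a 54.2 z [ 7.4 36.6 59.5] col [98. 85. 78.] -125.8
px [162. 121.] 1129 c [ 83.7 643.5] wh [140.6 196.3] a 72.7 z [10.1 14.2 57.5] col [98. 94. 93.] 162.7
px [284. 152.] 1125 c [449.8 349.8] wh [161.7 157.1] a 77.6 z [ 5.9 16.5 29.3] col [157. 152. 151.] -102.4
px [239. 181.] 615 c [301.3 215.7] wh [199.7  43. ] a 53.2 z [ 9.  17.  21.5] col [128. 135. 144.] -126.8
px [328. 179.] 207 c [541.5 174.1] wh [40.3 38.5] a 30.3 z [ 8.9 22.5 28.4] col [38. 63. 67.] -149.7
px [390. 217.] 2481 c [645.3 -21.2] wh [133.  132.9] a 13.4 z [ 7.6 19.6 55.2] col [108. 132. 144.] 13.4
px [110. 268.] 5520 c [ 1.  -2.6] wh [23
[... 1440 characters left out ...]
514. 316.] 1119 c [ 471.4 -381.8] wh [133.6 153.3] a 4.0 z [ 7.8 17.  24.7] col [151. 152. 145.] 94.0
px [135. 323.] 609 c [341.9 271.6] wh [66.9 41.6] a 51.3 z [ 8.8 16.4 18.1] col [134. 128. 125.] 51.3
px [ 33. 342.] 1392 c [ 79.2 626.6] wh [230.7 137.2] a 0.8 z [11.  14.1 57.9] col [91. 91. 88.] -179.2
px [504. 324.] 652 c [ 478.  -386.6] wh [ 49.  109.7] a 5.7 z [ 8.  17.6 27.6] col [147. 144. 144.] -84.3
w13 all [645.4 -19.1] [43.8 49.7] 13.0 z98 58.0
w13 up [640.6   1.8] [43.8  6.8] 12.8 z98 58.5
s9 centre [439.4 386.5] flat normal deg 26.0 widths [47.5 60.9 61. ] top z 28.5
s9 centre [455.5 315.9] flat normal deg 8.0 widths [36.6 36.1 37. ] top z 23.0
[ 3.8 17.7 25.8]
[ 3.7 16.6 27.1]
```

View pics/s9.png

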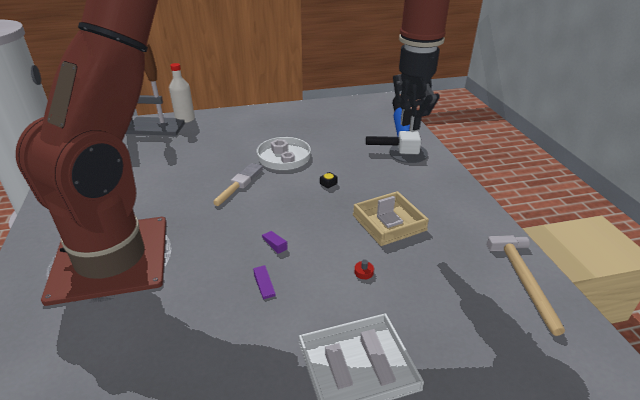

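View pics/w13.png

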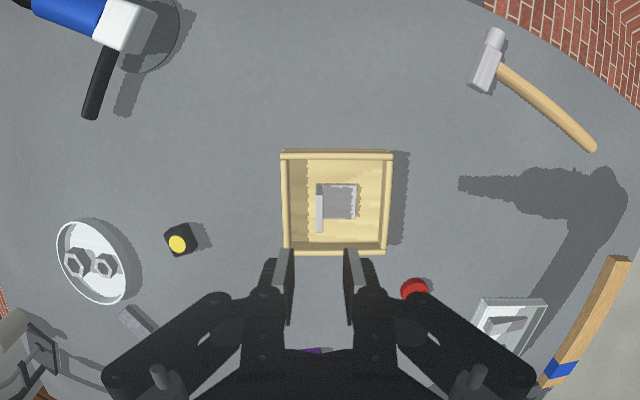

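The pictures show every piece in place. In the side view both wedges lie in the tray (338,366 and 378,357), both nuts in the pan (280,147 and 288,156), and the cleat stands in the box (390,212). The tape and magnet have not moved.

```bash
python3 -c "
from plant import finish_job
print(finish_job())"
```

```text
the job is handed in; nothing more can be done
None
```

The job is handed in after about 36 s of the 122 s: both wedges lie flat in the tray, both nuts in the pan and the cleat in the box, each set down under light contact, and in the last pictures the tape and magnet had not moved.

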